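# Load the counter plate into the embossing press

### The arm

A 6-joint arm with a two-finger parallel gripper is mounted at the origin on a cart in front of the work surface, level with it; the furniture and walls round the work are solid. World frame = base frame: x ahead of the robot, y to its left, z up, the work surface at z = 0. Lengths are in mm, angles in degrees, forces in N, time in s.
With the tool pointing down it reaches from about 350 to 850 mm from the base axis. Payload 8.1 kg.
Tool frame: the origin (TCP) lies at the very end of the fingers, on their centre line; the grasp point (between the pads) lies 19 mm behind it (r.grip_depth is the distance from the TCP to the grasp point, in mm); y points along the fingers, z is the direction in which the jaws open and shut, and the axes are right-handed (so a half turn about y gives the same grasp; the last joint's range is limited). The gripper opens to 85 mm and grips with 20 to 120 N. Pads are 22 mm wide; open, the fingers measure 114 mm over their backs; the gripper's body (76 mm by 85 mm) begins 54 mm behind the grasp point. The pads swing forward as they close: fully open they stand 13 mm farther back than shut.
Start: joints at [60.882, 7.471, 85.268, -0, 87.261, -4.893], TCP at [246.169, 547.18, 231.292] pointing down, gripper open.
Joint ranges: [-169.43, 169.43], [-51.17, 129.36], [1.28, 143.12], [-76.62, 256.62], [0, 156.53], [-152.29, 152.29]. Speed limits (degrees/s): [136.94, 136.94, 159.86, 180, 180, 180].

### API

Orientations are given as [roll, pitch, yaw] about the fixed x, y, z axes, in that order (R = Rz(yaw) Ry(pitch) Rx(roll)).
In Python, from bench import readout, eyes, r gives the robot as it stands. The module is installed in compiled form; this text tells all that it offers.
- The arm moves only by the tool move_arm, never from a script. Its argument "motion" is text: rows parted by semicolons, each of 6 numbers parted by spaces: the shift along the world's x, y, z in cm, then the turn, a rotation vector about the world's x, y, z in degrees. A call has 1 to 10 rows; each row is the pose to reach, as a shift and turn from the pose commanded when the call began; what a row does not reach only later rows make up. A row lasts 1/12 s, in which the tool goes at most 41.7 mm and 7.16 degrees, less where a joint would pass 70% of its speed; a pose out of reach is approached as far as the arm can. A call with a gripper value outside its range is refused whole. "fingers" is the finger opening in cm, from 0 to 8.54, set as the call begins (left out, the last holds). The fingers move at their own pace and stop on an object; "squeeze" is the grip in N (left out, the last holds). Time passes only in rows, so rows that repeat a pose let the fingers close. It gives the time, the measured TCP pose, the force and the opening at its end, in the units of the state.
- readout.sense(): the state, without advancing time (a new reading comes with each control period).
- eyes.snapshot(name): name is "side" or "top" or "wrist"; returns a dict with "image" (480x640x3 uint8, blue, green, red), "fx", "fy", "cx", "cy" (pixels), "world_to_cam" (4x4, takes a point from world to camera coordinates). Camera axes: x right, y down, z forward; pixel columns grow to the right and rows downward; lengths in mm; the calibration is good to about 2 mm. The wrist camera is an equidistant fisheye: a pixel r from the principal point sees the ray r / f radians off the axis. A picture is of the moment at which its call begins. There is no depth.
- r.hand_in(): hands the job in, once; it reports no verdict.
The state is a dict: "time": time; "joint_pos": joint angles; "qd": joint speeds; "joint_efforts": joint torques, N m; "tool_pos": TCP position; "tcp_rot": TCP orientation; "ft_force": force on the tool from outside, world axes, zero at the start; "wrist_torque": the same for the moment, N m; "finger_gap": finger opening in mm.
Only numpy, scipy, OpenCV 4.12 (cv2) and the standard library are available. Lean on these libraries where they do the work, as an engineer would, in place of code of your own. Each camera call takes 0.05 s, during which the arm holds its last target. There are 200 camera calls.

### The job

Load the brass counter plate into the embossing press: with the bed still pulled out, slide the plate across the wing and over the raised lip so that it drops flat into the nest, then on until it rests squarely against the back gauge. The gauge is already set for this job, so come up to it gently and do not shift it. Then slide the bed fully home under the head by its knob and leave the other things on the bench where they are.

Things in the scene. Friction and masses are not known exactly. Their poses are not given: they have to be found in the camera images.
- press: Bench-top embossing press: grey C-frame with column, head and hand lever, fixed to the bench, a little turned; about 430 x 170 x 420 mm. Origin on the bench straight below the centre of the die. x axis: from the operator towards the column; y: to the left; z up. Platen and head over the nest place begin at x = -56 mm, 100 mm above the bench at the lowest.
- nest (a point): Centre of the nest in the pull-out aluminium bed, on its top face (the deck, 45 mm above the bench); moves with the bed, axes as the press. The deck spans x -78 to 78 mm, y -120 to 245 mm; beyond y = 95 mm it is a plain wing. Nest floor and wing are level. The nest lies between two side guides, 12 mm high, inner faces at x = -57 and 57 mm, from y = 65 to -110 mm.
- lip (a point): Top of the raised lip's straight nest-side edge, middle of its length: 58 mm left (+y) of the nest centre and 4 mm above the deck; axes as the press. The lip is a steel strip along x over the whole nest width. Seen from it: flat top to y = 3 mm, then a 30 degree ramp down to the wing at y = 10 mm. There the side guides flare open, to x = -71 and 71 mm at y = 34 mm.
- gauge_slots (a point): A point on the deck 61 mm right (-y) of the nest centre, axes as the press: middle of the range of the back gauge, a steel bar 92 mm long along x and 9 mm high, held by two thumb screws. Its stop face, towards +y, stands anywhere within 15 mm of this point (4 to 34 mm spare length behind the lip), as set for the plate; the setting is not reported and must be felt. A push over 10 N shifts it.
- knob (a point): Centre of the black upright knob at the front of the bed: cylinder 24 mm across, 24 mm high, spanning 57 to 81 mm above the bench on a 14 mm stem; 94 mm before (-x) and 50 mm left of the nest centre, 16 mm before the bed's front edge, over a tab whose top is 41 mm above the bench. Axes as the press.
- bed (a joint): How far the bed is pulled out of the press towards the operator (-x of the press), in m: 0 is fully home with the nest under the die, 0.175 the outer end stop; starts nearly fully out. Slides stiffly (about 8 N) and stays where it is left.
- plate_center (a point): Centre (half-way up) of the loose counter plate, a brass rectangle 110 mm along its x by 100 mm along its y by 10 mm thick, about 0.35 kg, too wide to grip, with a low ornament on top. It starts flat on the wing, to the left of the nest, its axes within about 6 degrees of the press's. z is up when it lies flat. At rest in the nest the centre is 5 mm above the deck.
- thread_mid (a point): Bystander: cone of white thread lying on the bench, 43 x 114 x 43 mm; the point is its middle.
- cup_mid (a point): Bystander: brown cardboard core cup with bands round it, 91 mm across and 100 mm high, standing; the point is its middle, half-way up.
- sander_mid (a point): Bystander: cork sanding block, 42 x 90 x 28 mm; the point is its middle.
- reel_mid (a point): Bystander: reel of brown thread, 36 mm across and 45 mm high, standing; the point is its middle.

How it is judged:
By the outcome, as a careful person would: the job done as asked, in the order asked, and still so for the second after the job is handed in, with the robot touching nothing.
It also fails if it takes over 69 s, if anything falls off the work surface, if the arm or the gripper's body presses on something with over 40 N, if the wrist force passes 120 N, or if a joint passes its speed limit or range.

## Working session

There is one attempt and no reset: what is moved stays moved. The work goes in short steps, Python scripts to look and compute and a tool call to move; the robot and the scene stay as the last step left them, time stands still between calls to the robot, and variables do not carry over. Pictures are saved under pics/ and viewed, about 8 in all and at most 12, crops included, and the job is handed in when it is done.

Besides the shell and the picture viewer there is one more tool, called after "Emit:" as name(argument=value, ...), one argument or row to a line, values as JSON. move_arm: Moves the arm, as the interface text tells. Its arguments: {"type":"object","properties":{"motion":{"type":"string"},"fingers":{"type":"number"},"squeeze":{"type":"number"}},"required":["motion"]}

```bash
mkdir -p pics
python3 - <<'E'
from bench import readout, eyes, r
import cv2
print(readout.sense())
for n in ("side","top"):
    s=eyes.snapshot(n); cv2.imwrite(f"pics/{n}0.png",s["image"]); print(n,s["fx"],s["fy"],s["cx"],s["cy"],s["world_to_cam"].tolist() if hasattr(s["world_to_cam"],'tolist') else s["world_to_cam"])
E
```

```text
{'time': 0.0, 'joint_pos': array([ 6.08817003e+01,  7.51562327e+00,  8.53297305e+01, -7.70105846e-04,
        8.72612643e+01, -4.89316829e+00]), 'qd': array([-0.0318247 , -0.07793714,  0.02942371,  0.04150017, -0.04903977,
       -0.0415751 ]), 'joint_efforts': array([ 2.03051836e-04, -5.69423139e+01, -5.00535178e+01, -9.77325953e-05,
        1.54331949e-02, -1.91396066e-05]), 'tool_pos': array([245.90948817, 546.68698271, 230.23473518]), 'tcp_rot': array([-9.01062951e+01,  8.32796371e-03, -2.42251016e+01]), 'ft_force': array([-0.56319346,  0.13822326,  0.3707441 ]), 'wrist_torque': array([-0.02993476,  0.03877652, -0.01220697]), 'finger_gap': 85.6164620808295}
side 557.3789070453456 557.3789070453456 323.79713270829603 249.1812272411274 [[0.8987846471679279, -0.4381551202605093, -0.014361358038919999, -569.140355876991], [-0.2730342222739623, -0.5338422372665336, -0.8002904342659073, 185.6674213369437], [0.342984651963431, 0.7232098978165057, -0.5994405493606212, 806.4904442807026], [0.0, 0.0, 0.0, 1.0]]
top 459.41743978739595 459.41743978739595 322.2527806674857 245.3414795600334 [[-0.2008490559800918, -0.9796123588288799, 0.004391257408031476, 72.94113655517133], [-0.9132013708999627, 0.1856066294060495, -0.36278566028297504, 609.6395556531709], [0.3545742699327389, -0.0768752596759388, -0.9318622653329312, 689.6745064780442], [0.0, 0.0, 0.0, 1.0]]
```

View pics/top0.png

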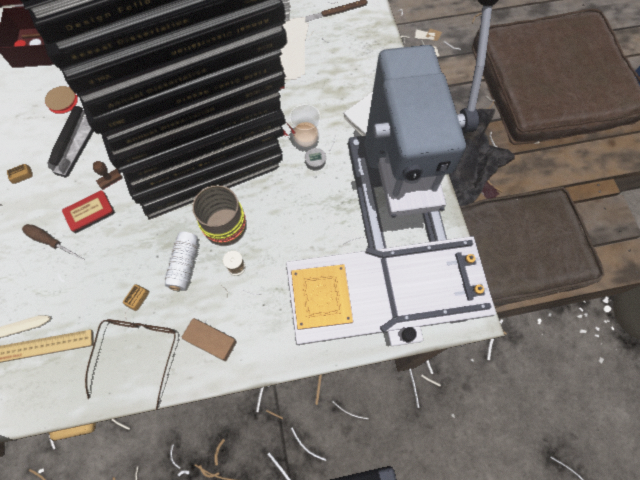

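View pics/side0.png

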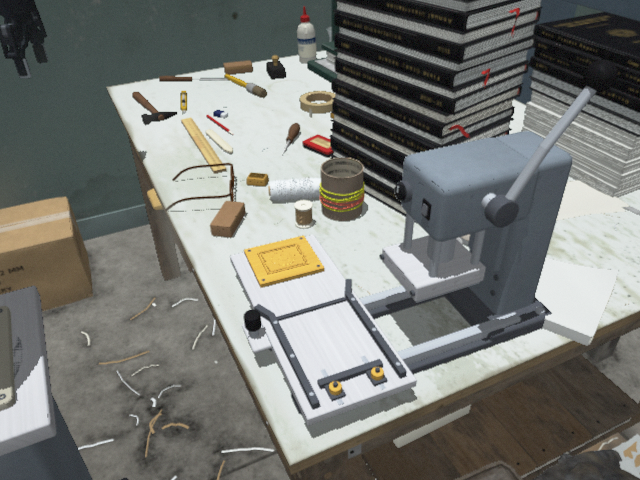

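The top view shows the plate at about (322,296) on the wing and the gauge with its yellow screws at about (470,275). The knob is at (408,335). In the side view the deck corners are near (232,256) and (415,383), and the knob is at (252,320). The bystanders stand clear, to the left of the wing.

Run:
```python
import cv2
a=cv2.imread("pics/top0.png")[225:355,280:510]; b=cv2.imread("pics/side0.png")[225:435,222:422]
cv2.imwrite("pics/topc.png",cv2.resize(a,None,fx=3.4,fy=3.4,interpolation=cv2.INTER_CUBIC))
cv2.imwrite("pics/sidec.png",cv2.resize(b,None,fx=2.8,fy=2.8,interpolation=cv2.INTER_CUBIC))
```

```text
(no output)
```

View pics/topc.png

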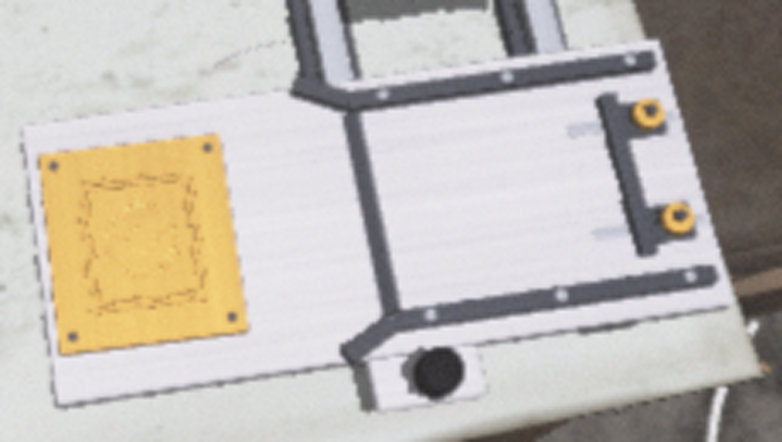

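View pics/sidec.png

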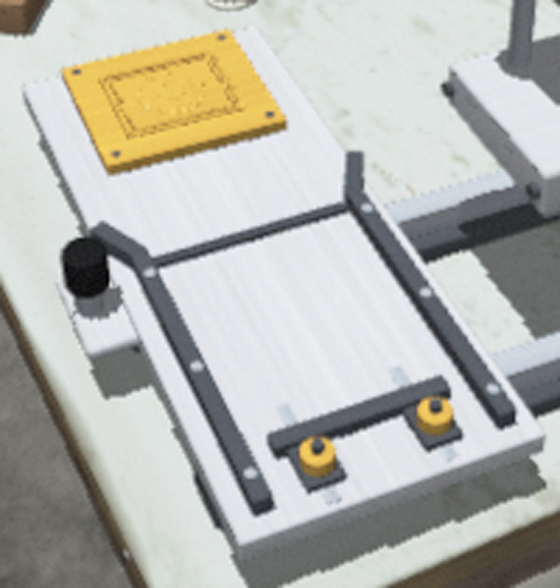

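Crops: the deck corners in topc are (22,128), (60,406), (732,302) and (660,40). In sidec they are (252,28), (24,90), (238,548) and (543,440). The plate's top corners in topc are (40,155), (216,134), (248,330) and (62,355). In sidec they are (63,70), (228,30), (287,125) and (112,172). The gauge's stop-face top edge in topc runs from (598,98) to (640,255).

```bash
cat > h.py <<'E'
import numpy as np
from scipy.optimize import least_squares
from bench import readout, eyes, r
def proj(s,P):
    P=np.atleast_2d(P); c=P@s["world_to_cam"][:3,:3].T+s["world_to_cam"][:3,3]
    return np.c_[s["fx"]*c[:,0]/c[:,2]+s["cx"], s["fy"]*c[:,1]/c[:,2]+s["cy"]]
def fish(s,P):
    P=np.atleast_2d(P); c=P@s["world_to_cam"][:3,:3].T+s["world_to_cam"][:3,3]
    n=np.hypot(c[:,0],c[:,1]); t=np.arctan2(n,c[:,2])
    return np.c_[s["fx"]*t*c[:,0]/n+s["cx"], s["fy"]*t*c[:,1]/n+s["cy"]]
def place(p,L):
    L=np.atleast_2d(L).astype(float); c,s=np.cos(np.radians(p[2])),np.sin(np.radians(p[2]))
    return np.c_[p[0]+c*L[:,0]-s*L[:,1], p[1]+s*L[:,0]+c*L[:,1], L[:,2]]
E
python3 - <<'E'
from h import *
top=eyes.snapshot("top"); side=eyes.snapshot("side")
tc=lambda a:(np.array(a)+.5)/3.4-.5+[280,225]
sc=lambda a:(np.array(a)+.5)/2.8-.5+[222,225]
D=[[78,245,45],[-78,245,45],[-78,-120,45],[78,-120,45]]
Dt=tc([(22,128),(60,406),(732,302),(660,40)]); Ds=sc([(252,28),(24,90),(238,548),(543,440)])
B=[[55,50,55],[55,-50,55],[-55,-50,55],[-55,50,55]]
Bt=tc([(40,155),(216,134),(248,330),(62,355)]); Bs=sc([(228,30),(287,125),(112,172),(63,70)])
def fit(L,t,s,p0):
    f=lambda p:np.r_[(proj(top,place(p,L))-t).ravel(),(proj(side,place(p,L))-s).ravel()]
    q=least_squares(f,p0); print(q.x.round(1),q.fun.round(1)); return q.x
n=fit(D,Dt,Ds,[500,0,0]); b=fit(B,Bt,Bs,[500,150,0])
c,s=np.cos(np.radians(n[2])),np.sin(np.radians(n[2]))
R=np.array([[c,-s],[s,c]]); print("plate in nest frame",R.T@(b[:2]-n[:2]),b[2]-n[2])
G=tc([(598,98),(640,255)])
for g in G:
    q=least_squares(lambda v:(proj(top,[v[0],v[1],54])-g).ravel(),n[:2]).x; print("gauge",R.T@(q-n[:2]))
print("knob",place(n,[-94,50,81]))
E
```

```text
[ 528.2 -224.5   -3.1] [ 0.7 -0.7  0.1  0.2  2.6  0.9  0.8 -0.9  1.  -1.  -1.9 -1.8 -0.7 -0.5
  0.8 -1.9]
[539.7 -36.6  -3.9] [ 0.4 -0.4  2.1 -0.9  2.1 -0.5  0.8 -0.4 -0.  -1.3  0.2 -2.7 -1.9 -2.4
 -1.4 -0.9]
plate in nest frame [  1.31520192 188.20878744] -0.8181512557876891
gauge [ 44.57385133 -70.99418917]
gauge [-45.44083202 -70.72492375]
knob [[ 437.06119326 -169.44964033   81.        ]]
```

Emit:
move_arm(
  motion="29.6 -51.2 -3 0 0 -68.9;29.6 -51.2 -3 0 0 -68.9;29.6 -51.2 -3 0 0 -68.9;29.6 -51.2 -3 0 0 -68.9;29.6 -51.2 -3 0 0 -68.9;29.6 -51.2 -3 0 0 -68.9;29.6 -51.2 -3 0 0 -68.9;29.6 -51.2 -3 0 0 -68.9;29.6 -51.2 -3 0 0 -68.9;29.6 -51.2 -3 0 0 -68.9",
  fingers=5,
)

```text
time: 1.03
tool_pos: [455.0, 185.0, 210.2]
tcp_rot: [-90.0, 0.0, -93.5]
ft_force: [0.5, 0.4, -0.5]
finger_gap: 50.0
```

Emit:
move_arm(
  motion="8.7 -15 -1 0 0 0;8.7 -15 -1 0 0 0;8.7 -15 -1 0 0 0;8.7 -15 -1 0 0 0;8.7 -15 -1 0 0 0;8.7 -15 -1 0 0 0;8.7 -15 -1 0 0 0",
)

```text
time: 1.62
tool_pos: [541.1, 36.9, 199.8]
tcp_rot: [-90.1, 0.0, -93.2]
ft_force: [-0.2, 0.1, 0.2]
finger_gap: 50.0
```

Run:
```python
from h import *
import cv2
s=eyes.snapshot("wrist"); np.save("w1.npy",s,allow_pickle=True)
print({k:v for k,v in s.items() if k!="image"}, readout.sense()["tcp_rot"], readout.sense()["tool_pos"])
cv2.imwrite("pics/w1.png",s["image"])
```

```text
{'fx': 371.64829954431775, 'fy': 371.64829954431775, 'cx': 318.883822550445, 'cy': 244.11998510552803, 'world_to_cam': array([[ 9.98414148e-01, -5.62872610e-02, -9.66088043e-04,
        -5.37890249e+02],
       [-5.32495383e-02, -9.49821765e-01,  3.08225732e-01,
         3.40371256e+01],
       [-1.82667937e-02, -3.07685488e-01, -9.51312759e-01,
         3.71116509e+02],
       [ 0.00000000e+00,  0.00000000e+00,  0.00000000e+00,
         1.00000000e+00]])} [-9.00471622e+01  3.39895069e-02 -9.31205228e+01] [540.92785993  37.74960845 199.98239192]
```

View pics/w1.png

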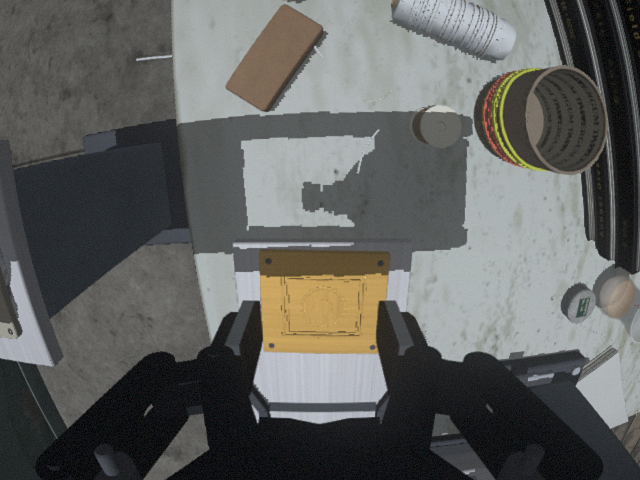

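The wrist view shows the plate's top corners at about (260,250), (390,249), (378,353) and (263,353). The deck's end edge is at row ~245, columns 234–411, and the lip is near row 405. I enlarge it to refine these.

Run:
```python
import numpy as np,cv2
s=np.load("w1.npy",allow_pickle=True).item()
a=s["image"][230:425,222:422]
cv2.imwrite("pics/w1c.png",cv2.resize(a,None,fx=3,fy=3,interpolation=cv2.INTER_CUBIC))
```

```text
(no output)
```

View pics/w1c.png

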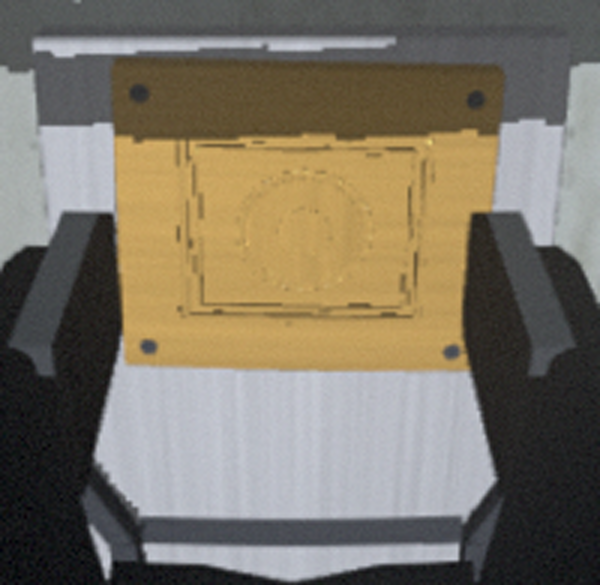

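```bash
cat >> h.py <<'E'
def back(s,px,z,f=fish):
    return np.array([least_squares(lambda v:(f(s,[v[0],v[1],z])-p).ravel(),[540,-50]).x for p in np.atleast_2d(px)])
def local(n,q):
    c,s=np.cos(np.radians(n[2])),np.sin(np.radians(n[2])); return (np.atleast_2d(q)-n[:2])@np.array([[c,-s],[s,c]])
E
python3 - <<'E'
from h import *
s=np.load("w1.npy",allow_pickle=True).item()
tc=lambda a:(np.array(a)+.5)/3-.5+[222,230]
n=[528.2,-224.5,-3.1]
for name,z,p in [("deckL",45,[(45,125),(50,210)]),("deckR",45,[(568,70),(563,130),(555,240)]),("ramp foot",45,[(140,518),(462,516)]),("lip edge",49,[(145,545),(465,542)]),("plate",55,[(112,60),(502,67),(124,362)]),("holes",55,[(139,93),(476,100),(148,347),(452,352)])]:
    q=back(s,tc(p),z); print(name,q.round(1).tolist(),local(n,q).round(1).tolist())
E
```

```text
deckL [[466.5, -0.8], [464.2, -28.5]] [[-73.7, 220.0], [-74.6, 192.2]]
deckR [[619.0, 7.7], [618.0, -11.0], [616.9, -47.6]] [[78.1, 236.7], [78.1, 218.0], [79.0, 181.5]]
ramp foot [[476.7, -152.4], [590.0, -158.1]] [[-55.4, 69.2], [58.2, 69.6]]
lip edge [[477.6, -162.2], [590.9, -167.5]] [[-53.9, 59.5], [59.5, 60.3]]
plate [[490.6, 21.4], [597.7, 13.3], [482.3, -77.4]] [[-50.8, 243.5], [56.5, 241.2], [-53.8, 144.4]]
holes [[497.2, 11.4], [590.3, 4.0], [490.6, -72.0], [583.8, -79.2]] [[-43.8, 233.8], [49.7, 231.5], [-45.8, 150.2], [47.7, 148.1]]
```

Emit:
move_arm(
  motion="0.2 0.1 -4 0 0 0.2;0.2 0.1 -8 0 0 0.2;0.2 0.1 -11.5 0 0 0.2;0.2 0.1 -14 0 0 0.2;0.2 0.1 -14.9 0 0 0.2;0.2 0.1 -14.9 0 0 0.2;0.2 0.1 -14.9 0 0 0.2",
  fingers=5,
)

```text
time: 2.25
tool_pos: [543.7, 39.0, 52.3]
tcp_rot: [-90.0, 0.0, -92.8]
ft_force: [0.5, -0.0, -0.4]
finger_gap: 49.8
```

Emit:
move_arm(
  motion="0 0 1 0 0 0;-0.1 -1.5 1 0 0 0;-0.1 -3 0.8 0 0 0;-0.1 -3 0.6 0 0 0;-0.1 -3 0.5 0 0 0;-0.1 -3 0.5 0 0 0",
)

```text
time: 2.75
tool_pos: [543.5, 8.2, 57.9]
tcp_rot: [-89.9, 0.0, -92.9]
ft_force: [1.1, 0.0, 0.0]
finger_gap: 49.7
```

Emit:
move_arm(
  motion="0 0 -0.1 0 0 0;0 0 -0.1 0 0 0;0 0 -0.1 0 0 0",
)

```text
time: 3.0
tool_pos: [542.5, 8.4, 55.3]
tcp_rot: [-90.0, 0.0, -92.9]
ft_force: [-0.0, -0.3, -0.2]
finger_gap: 50.2
```

Emit:
move_arm(
  motion="0 0 -0.1 0 0 0;0 0 -0.1 0 0 0;0 0 -0.1 0 0 0",
)

```text
time: 3.25
tool_pos: [542.3, 8.0, 54.0]
tcp_rot: [-90.0, 0.0, -92.9]
ft_force: [0.3, -0.4, -1.1]
finger_gap: 49.8
```

Emit:
move_arm(
  motion="0 0 -0.1 0 0 0;0 0 -0.1 0 0 0;0 0 -0.1 0 0 0",
)

```text
time: 3.5
tool_pos: [542.3, 7.9, 53.0]
tcp_rot: [-90.0, 0.0, -92.9]
ft_force: [-0.0, -0.0, -0.0]
finger_gap: 50.2
```

Emit:
move_arm(
  motion="0 0 -0.1 0 0 0;0 0 -0.1 0 0 0;0 0 -0.1 0 0 0",
)

```text
time: 3.75
tool_pos: [542.4, 7.9, 52.1]
tcp_rot: [-90.0, -0.0, -92.9]
ft_force: [0.2, -0.6, 0.6]
finger_gap: 50.3
```

Emit:
move_arm(
  motion="0 0 -0.1 0 0 0;0 0 -0.1 0 0 0;0 0 -0.1 0 0 0",
)

```text
time: 4.0
tool_pos: [542.6, 7.9, 52.0]
tcp_rot: [-90.0, -0.0, -92.9]
ft_force: [-4.9, 0.9, 7.5]
finger_gap: 50.1
```

Emit:
move_arm(
  motion="0 0 -0.1 0 0 0;0 0 -0.1 0 0 0;0 0 -0.1 0 0 0",
)

```text
time: 4.25
tool_pos: [543.0, 7.9, 51.9]
tcp_rot: [-90.0, -0.0, -92.9]
ft_force: [-5.5, 0.6, 14.7]
finger_gap: 50.0
```

Emit:
move_arm(
  motion="0 0 -0.1 0 0 0;0 0 -0.1 0 0 0;0 0 -0.1 0 0 0",
)

```text
time: 4.5
tool_pos: [543.8, 7.8, 51.9]
tcp_rot: [-89.9, -0.0, -92.9]
ft_force: [-7.8, 1.0, 19.4]
finger_gap: 49.9
```

Emit:
move_arm(
  motion="0 0 2 0 0 0;0.1 1.6 2 0 0 0;0.2 3.4 2 0 0 0;0.2 3.4 1 0 0 0;0.2 3.4 -0.1 0 0 0;0.2 3.4 -0.1 0 0 0;0.2 3.4 -0.1 0 0 0",
)

```text
time: 5.08
tool_pos: [542.9, 41.4, 46.3]
tcp_rot: [-90.2, -0.0, -92.9]
ft_force: [-0.1, -0.3, 0.2]
finger_gap: 49.9
```

Emit:
move_arm(
  motion="0 -0.5 0 0 0 0;0 -1 0 0 0 0;-0.1 -1.5 0 0 0 0;-0.1 -2 0 0 0 0;-0.1 -2.5 0 0 0 0;-0.2 -3.0 0 0 0 0;-0.2 -3.5 0 0 0 0;-0.2 -4 0 0 0 0;-0.2 -4.4 0 0 0 0;-0.2 -4.7 0 0 0 0",
)

```text
time: 5.92
tool_pos: [542.6, -5.5, 48.4]
tcp_rot: [-90.0, 0.0, -92.9]
ft_force: [-0.4, 3.0, 2.4]
finger_gap: 50.0
```

Run:
```python
from h import *
import cv2
s=eyes.snapshot("wrist"); np.save("w2.npy",s,allow_pickle=True)
t=eyes.snapshot("top"); 
a=cv2.resize(s["image"][120:420,150:490],None,fx=1.6,fy=1.6,interpolation=cv2.INTER_CUBIC)
cv2.imwrite("pics/w2.png",a); print(readout.sense()["tool_pos"],readout.sense()["ft_force"])
```

```text
[542.55044743  -5.76693538  48.27172269] [0.33085867 0.68989359 0.39897311]
```

View pics/w2.png

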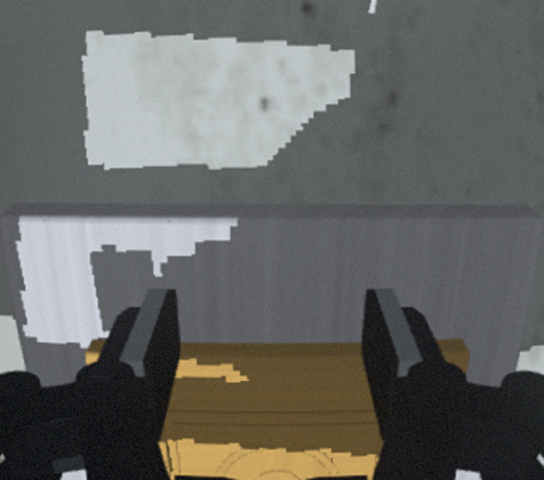

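The plate's rear edge runs square across the picture, from (88,345) to (468,343). It is roughly centred, about 2 mm towards +x against the deck edges at columns ~20 and 520. The guide flare can take that up, so I push on.

Emit:
move_arm(
  motion="0 -0.5 0 0 0 0;-0.1 -1 0 0 0 0;-0.1 -1.5 0 0 0 0;-0.1 -2 0 0 0 0;-0.1 -2.5 0 0 0 0;-0.2 -3.0 0 0 0 0;-0.2 -3.4 0 0 0 0;-0.2 -3.7 0 0 0 0;-0.2 -4.0 0 0 0 0;-0.2 -4.3 0 0 0 0",
)

```text
time: 6.85
tool_pos: [540.4, -48.0, 48.1]
tcp_rot: [-90.0, 0.0, -92.9]
ft_force: [-0.3, 6.0, 1.8]
finger_gap: 49.9
```

Emit:
move_arm(
  motion="0 -0.3 0 0 0 0;0 -0.6 0 0 0 0;0 -0.9 0 0 0 0;-0.1 -1.2 0 0 0 0;-0.1 -1.5 0 0 0 0;-0.1 -1.8 0 0 0 0;-0.1 -2.1 0 0 0 0;-0.1 -2.4 0 0 0 0",
)

```text
time: 7.52
tool_pos: [539.1, -72.2, 48.0]
tcp_rot: [-90.0, 0.0, -92.9]
ft_force: [-2.1, 4.6, 1.0]
finger_gap: 50.4
```

Emit:
move_arm(
  motion="0 -0.4 0 0 0 0;0 -0.8 0 0 0 0;-0.1 -1.2 0 0 0 0;-0.1 -1.6 0 0 0 0;-0.1 -2.0 0 0 0 0;-0.1 -2.4 0 0 0 0;-0.1 -2.8 0 0 0 0;-0.2 -3.2 0 0 0 0;-0.2 -3.6 0 0 0 0;-0.2 -3.9 0 0 0 0",
)

```text
time: 8.35
tool_pos: [537.0, -111.2, 47.9]
tcp_rot: [-90.1, 0.0, -92.9]
ft_force: [-2.8, 6.6, 2.9]
finger_gap: 50.1
```

Emit:
move_arm(
  motion="0 -0.3 0 0 0 0;0 -0.6 0 0 0 0;0 -0.9 0 0 0 0;-0.1 -1.2 0 0 0 0;-0.1 -1.5 0 0 0 0;-0.1 -1.8 0 0 0 0;-0.1 -2.1 0 0 0 0;-0.1 -2.4 0 0 0 0",
)

```text
time: 9.02
tool_pos: [535.8, -133.0, 48.2]
tcp_rot: [-90.1, 0.2, -92.9]
ft_force: [-5.6, 19.1, 11.0]
finger_gap: 50.1
```

Run:
```python
from h import *
import cv2
s=eyes.snapshot("side"); w=eyes.snapshot("wrist")
a=cv2.resize(s["image"][230:410,225:425],None,fx=2,fy=2,interpolation=cv2.INTER_CUBIC)
b=cv2.resize(w["image"][200:440,160:480],(480,360),interpolation=cv2.INTER_CUBIC)
im=np.zeros((360,800,3),np.uint8); im[:, :400]=a; im[:,400:]=b[:,40:440]
cv2.imwrite("pics/j3.png",im); d=readout.sense(); print(d["tool_pos"],d["ft_force"],d["wrist_torque"])
```

```text
[ 535.81793865 -133.26165585   48.29952703] [-4.49905001 14.4510337   8.70821207] [ 2.33286214  0.99691278 -0.05996854]
```

View pics/j3.png

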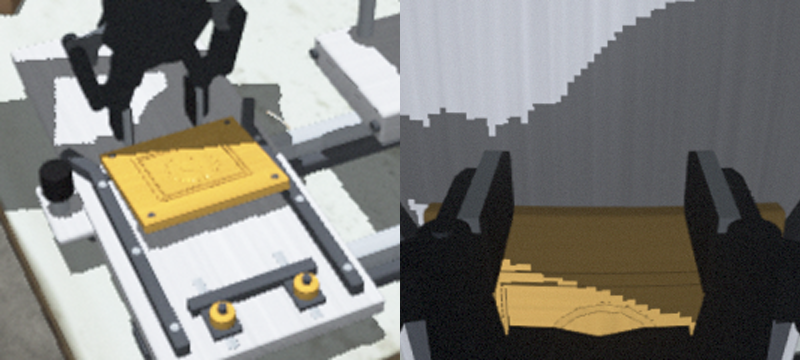

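The picture shows the plate between the guides with its front edge still raised. Its rear edge is square against both fingers. The finger friction seems to be stopping it from tipping, so I back off to let it tip and then push again.

Emit:
move_arm(
  motion="0 0.4 0 0 0 0;0 0.8 0 0 0 0;0 0.8 0 0 0 0;-0.1 0.8 0 0 0 0",
)

```text
time: 9.45
tool_pos: [535.7, -127.5, 48.3]
tcp_rot: [-90.0, -0.0, -92.9]
ft_force: [-0.2, -0.4, 0.1]
finger_gap: 49.7
```

Emit:
move_arm(
  motion="0 -0.3 0 0 0 0;0 -0.6 0 0 0 0;0 -0.8 0 0 0 0;0 -1 0 0 0 0;0 -1.2 0 0 0 0",
)

```text
time: 9.87
tool_pos: [535.2, -139.2, 48.0]
tcp_rot: [-90.0, 0.0, -92.9]
ft_force: [-1.7, 3.1, -0.4]
finger_gap: 49.9
```

Emit:
move_arm(
  motion="0 -0.3 0 0 0 0;0 -0.6 0 0 0 0;0 -0.9 0 0 0 0;-0.1 -1.2 0 0 0 0",
)

```text
time: 10.2
tool_pos: [534.5, -151.5, 48.1]
tcp_rot: [-90.0, -0.0, -92.9]
ft_force: [0.0, 1.1, -1.0]
finger_gap: 49.8
```

Emit:
move_arm(
  motion="0 -0.2 0 0 0 0;0 -0.4 0 0 0 0;0 -0.6 0 0 0 0;0 -0.8 0 0 0 0",
)

```text
time: 10.53
tool_pos: [534.6, -159.2, 48.3]
tcp_rot: [-90.0, 0.0, -92.9]
ft_force: [-0.6, 2.6, -0.3]
finger_gap: 50.1
```

Emit:
move_arm(
  motion="0 -0.2 0 0 0 0;0 -0.4 0 0 0 0;0 -0.6 0 0 0 0;-0.1 -0.8 0 0 0 0;-0.1 -1 0 0 0 0;-0.1 -1.2 0 0 0 0;-0.1 -1.4 0 0 0 0",
)

```text
time: 11.12
tool_pos: [533.5, -173.3, 48.3]
tcp_rot: [-90.0, -0.0, -92.9]
ft_force: [0.3, 2.7, 1.1]
finger_gap: 50.1
```

Run:
```python
from h import *
import cv2
s=eyes.snapshot("side"); w=eyes.snapshot("top")
a=cv2.resize(s["image"][270:420,285:435],(500,500),interpolation=cv2.INTER_CUBIC)
b=cv2.resize(w["image"][230:330,380:500],(300,250),interpolation=cv2.INTER_CUBIC)
im=np.zeros((500,800,3),np.uint8); im[:, :500]=a; im[:250,500:]=b
cv2.imwrite("pics/j4.png",im); d=readout.sense(); print(d["tool_pos"],d["ft_force"],d["wrist_torque"])
```

```text
[ 533.5157153  -173.6125065    48.27942574] [-0.71548927 -0.15302781  0.39845891] [0.03905552 0.01692302 0.04753859]
```

View pics/j4.png

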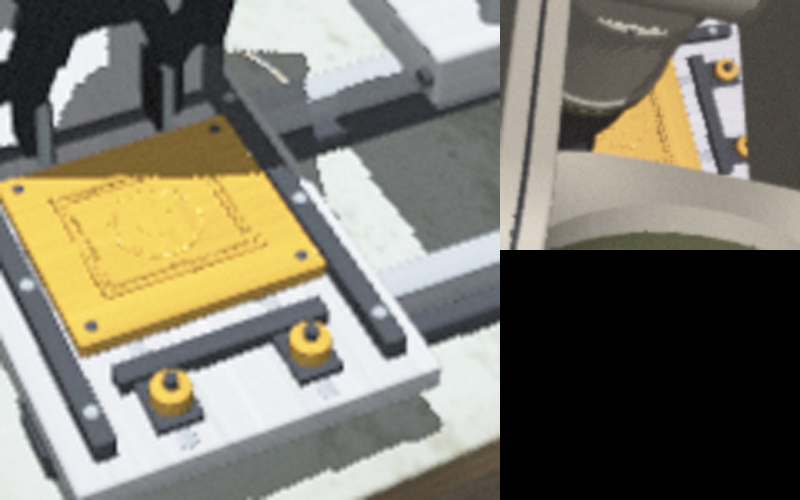

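The plate lies flat and square in the nest, with its front edge running from (80,345) to (325,270). A gap of about 9 mm is left to the gauge. Now I creep forward.

Emit:
move_arm(
  motion="0 -0.1 0 0 0 0;0 -0.2 0 0 0 0;0 -0.3 0 0 0 0;0 -0.4 0 0 0 0;0 -0.5 0 0 0 0;0 -0.5 0 0 0 0",
)

```text
time: 11.72
tool_pos: [533.5, -178.2, 48.2]
tcp_rot: [-90.0, -0.0, -92.9]
ft_force: [0.6, 1.7, 1.6]
finger_gap: 50.1
```

Emit:
move_arm(
  motion="0 -0.05 0 0 0 0;0 -0.1 0 0 0 0;0 -0.1 0 0 0 0",
)

```text
time: 11.97
tool_pos: [533.4, -179.1, 48.2]
tcp_rot: [-90.0, 0.0, -92.9]
ft_force: [0.3, 3.2, 2.0]
finger_gap: 50.1
```

Emit:
move_arm(
  motion="0 -0.05 0 0 0 0;0 -0.1 0 0 0 0;0 -0.1 0 0 0 0",
)

```text
time: 12.22
tool_pos: [533.4, -180.1, 48.2]
tcp_rot: [-90.0, 0.0, -92.9]
ft_force: [0.4, 3.0, 1.5]
finger_gap: 49.9
```

Emit:
move_arm(
  motion="0 -0.05 0 0 0 0;0 -0.05 0 0 0 0",
)

```text
time: 12.38
tool_pos: [533.4, -180.6, 48.2]
tcp_rot: [-90.0, 0.0, -92.9]
ft_force: [-1.2, 3.1, 0.8]
finger_gap: 50.0
```

Emit:
move_arm(
  motion="0 -0.05 0 0 0 0;0 -0.05 0 0 0 0",
)

```text
time: 12.55
tool_pos: [533.4, -181.1, 48.2]
tcp_rot: [-90.0, -0.0, -92.9]
ft_force: [-0.3, 4.8, 1.4]
finger_gap: 49.9
```

Emit:
move_arm(
  motion="0 -0.05 0 0 0 0;0 -0.05 0 0 0 0",
)

```text
time: 12.72
tool_pos: [533.4, -181.6, 48.2]
tcp_rot: [-90.0, 0.0, -92.9]
ft_force: [-0.0, 2.6, 2.0]
finger_gap: 49.7
```

Emit:
move_arm(
  motion="0 -0.05 0 0 0 0;0 -0.05 0 0 0 0",
)

```text
time: 12.88
tool_pos: [533.4, -182.1, 48.2]
tcp_rot: [-90.0, 0.0, -92.9]
ft_force: [-1.1, 4.0, 2.2]
finger_gap: 50.0
```

Emit:
move_arm(
  motion="0 -0.05 0 0 0 0;0 -0.05 0 0 0 0",
)

```text
time: 13.05
tool_pos: [533.4, -182.6, 48.2]
tcp_rot: [-90.0, 0.0, -92.9]
ft_force: [-0.8, 3.2, 2.1]
finger_gap: 49.7
```

Emit:
move_arm(
  motion="0 -0.05 0 0 0 0;0 -0.05 0 0 0 0",
)

```text
time: 13.22
tool_pos: [533.4, -183.1, 48.2]
tcp_rot: [-90.0, 0.0, -92.9]
ft_force: [0.3, 4.2, 2.7]
finger_gap: 50.0
```

Emit:
move_arm(
  motion="0 -0.05 0 0 0 0;0 -0.05 0 0 0 0",
)

```text
time: 13.38
tool_pos: [533.4, -183.6, 48.2]
tcp_rot: [-90.0, -0.0, -92.9]
ft_force: [-0.7, 3.7, 2.0]
finger_gap: 50.0
```

Emit:
move_arm(
  motion="0 -0.05 0 0 0 0;0 -0.05 0 0 0 0",
)

```text
time: 13.55
tool_pos: [533.4, -184.2, 48.2]
tcp_rot: [-90.0, -0.0, -92.9]
ft_force: [-0.2, 4.3, 1.6]
finger_gap: 50.0
```

Emit:
move_arm(
  motion="0 -0.05 0 0 0 0;0 -0.05 0 0 0 0",
)

```text
time: 13.72
tool_pos: [533.4, -184.7, 48.2]
tcp_rot: [-90.0, -0.0, -92.9]
ft_force: [-1.3, 4.0, 2.4]
finger_gap: 49.9
```

Emit:
move_arm(
  motion="0 -0.05 0 0 0 0;0 -0.05 0 0 0 0",
)

```text
time: 13.88
tool_pos: [533.4, -185.1, 48.2]
tcp_rot: [-90.0, 0.0, -92.9]
ft_force: [-1.2, 4.9, 2.2]
finger_gap: 50.2
```

Emit:
move_arm(
  motion="0 -0.05 0 0 0 0;0 -0.05 0 0 0 0",
)

```text
time: 14.05
tool_pos: [533.4, -185.6, 48.2]
tcp_rot: [-90.0, 0.0, -92.9]
ft_force: [-1.0, 3.7, 2.0]
finger_gap: 49.8
```

Emit:
move_arm(
  motion="0 -0.05 0 0 0 0;0 -0.05 0 0 0 0",
)

```text
time: 14.22
tool_pos: [533.4, -186.1, 48.2]
tcp_rot: [-90.0, -0.0, -92.9]
ft_force: [-0.6, 5.4, 1.7]
finger_gap: 50.1
```

Now I look at the gap again, with the same crop as before.

Run:
```python
from h import *
import cv2
s=eyes.snapshot("side")
cv2.imwrite("pics/j5.png",cv2.resize(s["image"][325:415,305:435],(780,540),interpolation=cv2.INTER_CUBIC))
d=readout.sense(); print(d["tool_pos"],d["ft_force"])
```

```text
[ 533.37380641 -186.11942552   48.11822181] [-0.47455696  4.01234015  2.20223772]
```

View pics/j5.png

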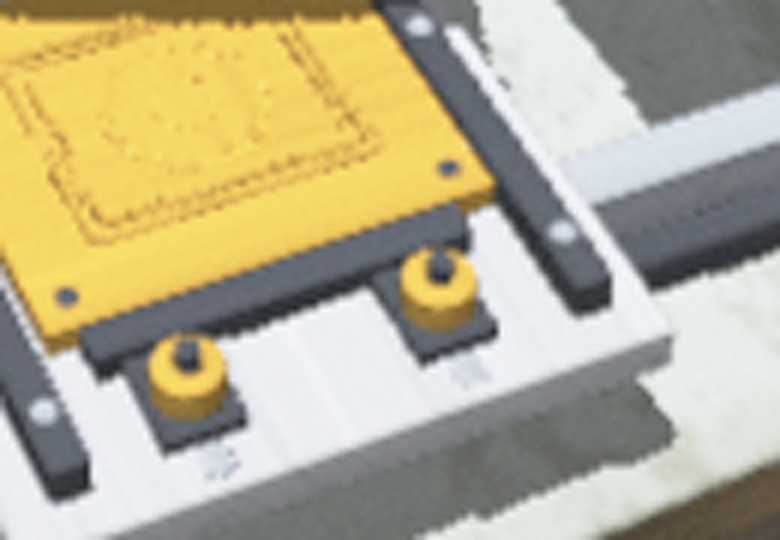

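The plate's front edge lies along the gauge bar with no visible gap. I check numerically that the gauge has not shifted since the start.

```bash
cat > chk.py <<'E'
from h import *
import cv2
a=cv2.imread("pics/side0.png"); b=eyes.snapshot("side")["image"]
def sh(n,x0,y0,x1,y1):
    t=cv2.resize(a[y0:y1,x0:x1],None,fx=8,fy=8,interpolation=cv2.INTER_CUBIC); m=6
    g=cv2.resize(b[y0-m:y1+m,x0-m:x1+m],None,fx=8,fy=8,interpolation=cv2.INTER_CUBIC)
    q=cv2.minMaxLoc(cv2.matchTemplate(g,t,cv2.TM_CCOEFF_NORMED)); print(n,[v/8-m for v in q[3]],round(q[1],3))
sh("screw1",325,378,348,402); sh("screw2",366,363,388,386)
sh("deck corner",395,372,422,395); sh("guide end",302,388,322,412)
n=[529.5,-223.7,-2.9]; S=eyes.snapshot("side")
P=proj(S,place(n,[[-40,y,54] for y in (-71,-72,-76)])); print("px/mm",np.linalg.norm(P[2]-P[1])/4,(P[2]-P[1])/4)
E
python3 chk.py
```

```text
screw1 [0.75, -0.25] 0.988
screw2 [0.75, -0.375] 0.989
deck corner [0.625, -0.25] 0.987
guide end [0.75, -0.375] 0.99
px/mm 0.6254987595494518 [0.29770369 0.55011018]
```

Emit:
move_arm(
  motion="0 -0.05 0 0 0 0;0 -0.05 0 0 0 0",
)

```text
time: 14.53
tool_pos: [533.4, -186.6, 48.1]
tcp_rot: [-90.0, 0.0, -92.9]
ft_force: [-2.0, 5.2, 1.1]
finger_gap: 50.2
```

Emit:
move_arm(
  motion="0 -0.05 0 0 0 0;0 -0.05 0 0 0 0",
)

```text
time: 14.7
tool_pos: [533.4, -186.8, 48.2]
tcp_rot: [-90.0, 0.0, -92.9]
ft_force: [-1.5, 5.2, 2.5]
finger_gap: 50.2
```

Emit:
move_arm(
  motion="0 -0.03 0 0 0 0;0 -0.03 0 0 0 0",
)

```text
time: 14.87
tool_pos: [533.4, -186.9, 48.1]
tcp_rot: [-90.0, 0.1, -92.9]
ft_force: [-1.2, 5.8, 2.0]
finger_gap: 49.9
```

Emit:
move_arm(
  motion="0 -0.02 0 0 0 0;0 -0.02 0 0 0 0",
)

```text
time: 15.03
tool_pos: [533.4, -186.9, 48.1]
tcp_rot: [-90.0, 0.1, -92.9]
ft_force: [-1.0, 7.4, 2.3]
finger_gap: 50.1
```

Emit:
move_arm(
  motion="0 -0.02 0 0 0 0;0 -0.02 0 0 0 0",
)

```text
time: 15.2
tool_pos: [533.4, -187.0, 48.1]
tcp_rot: [-90.0, 0.1, -92.9]
ft_force: [-1.6, 8.9, 2.8]
finger_gap: 50.2
```

```bash
python3 -c "
from h import *
for i in range(4):
    eyes.snapshot('side'); d=readout.sense(); print(d['time'],d['tool_pos'],d['ft_force'],d['wrist_torque'])"; python3 chk.py
```

```text
15.25 [ 533.39550957 -186.94623737   48.1241254 ] [-1.8656645   7.14819676  3.75287919] [ 1.30179296  0.20716785 -0.09898647]
15.3 [ 533.39551212 -186.93472517   48.11492123] [-1.8864985   8.33994318  3.33316775] [ 1.27425792  0.27352557 -0.14473887]
15.35 [ 533.34748059 -186.90568645   48.07006932] [-0.35476922  7.43481665  3.10208052] [ 1.32161478  0.24565488 -0.13935628]
15.4 [ 533.40198119 -186.92560547   48.12055059] [-1.60767354  8.0352296   2.43430007] [ 1.30727287  0.24520328 -0.11857705]
screw1 [0.75, -0.25] 0.988
screw2 [0.75, -0.375] 0.989
deck corner [0.625, -0.25] 0.988
guide end [0.75, -0.375] 0.99
px/mm 0.6254987595494518 [0.29770369 0.55011018]
```

The plate is seated: the tool stopped advancing at about 8 N and the gauge is unmoved relative to the deck. I back off, lift and go to the front of the knob.

Emit:
move_arm(
  motion="0 0.4 0 0 0 0;0.1 1.5 0 0 0 0;0.2 3.0 0.5 0 0 0;0.2 3.5 4 0 0 0;0.2 3.5 8 0 0 0;-2 3.5 12 0 0 0;-6 3 12 0 0 0;-10 2.5 12 0 0 0;-13.6 2.0 12 0 0 0;-13.6 2.0 12 0 0 0",
)

```text
time: 16.33
tool_pos: [392.2, -167.5, 167.0]
tcp_rot: [-90.2, -0.0, -93.0]
ft_force: [-0.6, -0.2, -0.9]
finger_gap: 49.8
```

Emit:
move_arm(
  motion="0 0 0 0 0 0;0 0 0 0 0 0;0 0 0 0 0 0;0 0 0 0 0 0",
  fingers=0,
)

```text
time: 16.67
tool_pos: [398.5, -167.8, 168.4]
tcp_rot: [-90.0, -0.0, -92.9]
ft_force: [-0.2, -0.1, 0.1]
finger_gap: 1.7
```

```bash
python3 - <<'E'
from h import *
import cv2
w=eyes.snapshot("wrist"); s=eyes.snapshot("side"); np.save("w6.npy",w,allow_pickle=True)
b=w["image"][120:480,120:520]
a=cv2.resize(s["image"][240:420,225:425],(400,360),interpolation=cv2.INTER_CUBIC)
cv2.imwrite("pics/j6.png",np.hstack([a,b])); d=readout.sense(); print(d["tool_pos"],d["ft_force"],d["finger_gap"])
print(fish(w,place([530.8,-223.7,-2.9],[[-94,50,81],[-55,29,55],[55,29,55]])))
E
python3 chk.py
```

```text
[ 398.16203917 -167.65974389  168.1226379 ] [0.39268164 0.80084606 0.25288038] 0.1291505280369134
[[381.05299595 250.1065243 ]
 [424.32979337 265.05860822]
 [543.99335141 262.91335723]]
screw1 [0.75, -0.25] 0.988
screw2 [0.75, -0.375] 0.989
deck corner [0.625, -0.25] 0.987
guide end [0.75, -0.375] 0.99
px/mm 0.6254987595494518 [0.29770369 0.55011018]
```

View pics/j6.png

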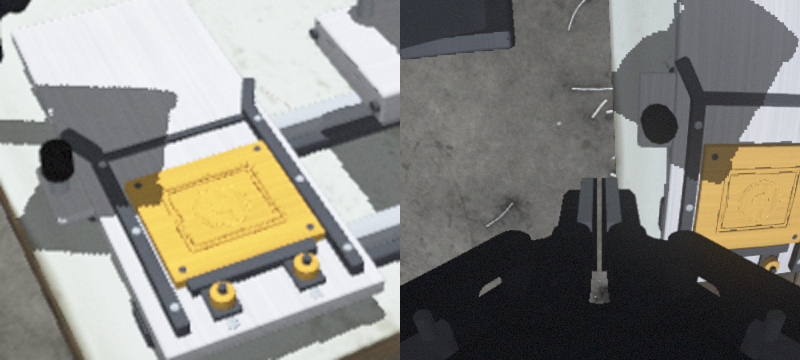

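The plate rests square against the gauge, touching it across its full width. The knob is at wrist pixel (379,244), within about 3 mm of the prediction. The shut fingers are in front of it. I lower them and push.

Emit:
move_arm(
  motion="0 0.2 -4 0 0 0;0 0.2 -8 0 0 0;0 0.2 -10.6 0 0 0;0 0.2 -10.6 0 0 0;0 0.2 -10.6 0 0 0",
)

```text
time: 17.28
tool_pos: [396.2, -165.0, 61.1]
tcp_rot: [-90.2, 0.1, -92.9]
ft_force: [0.0, -0.4, 0.8]
finger_gap: 0.1
```

Emit:
move_arm(
  motion="0.3 0 0 0 0 0;0.6 0 0 0 0 0;0.9 0 0 0 0 0;1.2 -0.1 0 0 0 0;1.5 -0.1 0 0 0 0;1.8 -0.1 0 0 0 0;2.1 -0.1 0 0 0 0;2.4 -0.1 0 0 0 0;2.7 -0.1 0 0 0 0;3 -0.2 0 0 0 0",
)

```text
time: 18.12
tool_pos: [426.7, -167.8, 62.4]
tcp_rot: [-90.1, 0.0, -92.9]
ft_force: [-7.8, 3.0, 6.0]
finger_gap: 0.0
```

Emit:
move_arm(
  motion="0.3 0 0 0 0 0;0.7 0 0 0 0 0;1.1 -0.1 0 0 0 0;1.5 -0.1 0 0 0 0;1.9 -0.1 0 0 0 0;2.3 -0.1 0 0 0 0;2.7 -0.1 0 0 0 0;3.1 -0.2 0 0 0 0;3.5 -0.2 0 0 0 0;3.9 -0.2 0 0 0 0",
)

```text
time: 18.95
tool_pos: [465.5, -170.0, 62.2]
tcp_rot: [-90.2, -0.0, -92.9]
ft_force: [-8.4, -2.0, 6.0]
finger_gap: -0.3
```

Emit:
move_arm(
  motion="0.4 0 0 0 0 0;0.8 0 0 0 0 0;1.2 -0.1 0 0 0 0;1.6 -0.1 0 0 0 0;2.0 -0.1 0 0 0 0;2.4 -0.1 0 0 0 0;2.8 -0.1 0 0 0 0;3.2 -0.2 0 0 0 0;3.6 -0.2 0 0 0 0;4 -0.2 0 0 0 0",
)

```text
time: 19.78
tool_pos: [505.5, -172.2, 62.2]
tcp_rot: [-90.2, -0.0, -92.9]
ft_force: [-9.4, -2.8, 5.8]
finger_gap: -0.1
```

Emit:
move_arm(
  motion="0.4 0 0 0 0 0;0.8 0 0 0 0 0;1.2 -0.1 0 0 0 0;1.6 -0.1 0 0 0 0;2.0 -0.1 0 0 0 0;2.4 -0.1 0 0 0 0;2.8 -0.1 0 0 0 0;3.2 -0.2 0 0 0 0;3.5 -0.2 0 0 0 0;3.8 -0.2 0 0 0 0",
)

```text
time: 20.62
tool_pos: [543.5, -174.3, 62.2]
tcp_rot: [-90.2, -0.0, -92.9]
ft_force: [-8.4, -3.1, 6.1]
finger_gap: 0.2
```

Emit:
move_arm(
  motion="0.3 0 0 0 0 0;0.6 0 0 0 0 0;0.9 0 0 0 0 0;1.2 -0.1 0 0 0 0;1.5 -0.1 0 0 0 0;1.8 -0.1 0 0 0 0;2.1 -0.1 0 0 0 0;2.3 -0.1 0 0 0 0;2.5 -0.1 0 0 0 0",
)

```text
time: 21.37
tool_pos: [568.4, -175.6, 62.2]
tcp_rot: [-90.2, -0.1, -92.9]
ft_force: [-8.8, -3.3, 5.3]
finger_gap: -0.0
```

Emit:
move_arm(
  motion="0.1 0 0 0 0 0;0.2 0 0 0 0 0;0.3 0 0 0 0 0;0.4 0 0 0 0 0;0.5 0 0 0 0 0;0.6 0 0 0 0 0",
)

```text
time: 21.87
tool_pos: [574.3, -175.8, 62.2]
tcp_rot: [-90.2, -0.1, -93.0]
ft_force: [-8.5, -4.7, 5.0]
finger_gap: 0.2
```

Emit:
move_arm(
  motion="0.1 0 0 0 0 0;0.2 0 0 0 0 0;0.3 0 0 0 0 0",
)

```text
time: 22.12
tool_pos: [577.3, -176.0, 62.2]
tcp_rot: [-90.2, -0.1, -93.0]
ft_force: [-8.6, -4.4, 5.8]
finger_gap: 0.0
```

Emit:
move_arm(
  motion="0.1 0 0 0 0 0;0.2 0 0 0 0 0;0.3 0 0 0 0 0",
)

```text
time: 22.37
tool_pos: [578.3, -176.1, 62.0]
tcp_rot: [-90.4, -0.1, -93.0]
ft_force: [-24.0, -4.6, 14.4]
finger_gap: -0.3
```

The force rose to 24 N against a hard stop, so the bed is home. I retreat and check.

Emit:
move_arm(
  motion="-0.5 0 0 0 0 0;-2 0 0 0 0 0;-5 0.3 0 0 0 0;-9 0.5 1 0 0 0;-13 1 5 0 0 0;-16 1 9 0 0 0;-19 3 13 0 0 0;-19 6 16 0 0 0;-19 10 16 0 0 0;-19 14 16 0 0 0",
)

```text
time: 23.2
tool_pos: [393.2, -52.2, 224.4]
tcp_rot: [-89.6, -0.1, -93.1]
ft_force: [1.6, 0.9, -0.4]
finger_gap: 0.1
```

Run:
```python
from h import *
import cv2
t=eyes.snapshot("top"); s=eyes.snapshot("side")
b=cv2.resize(t["image"][120:345,150:500],(420,270)); a=cv2.resize(s["image"][200:400,240:560],(800,500),interpolation=cv2.INTER_CUBIC)
im=a.copy(); im=np.vstack([np.zeros((100,800,3),np.uint8),im]); im[:270,:420]=b
cv2.imwrite("pics/j7.png",im); d=readout.sense(); print(d["time"],d["tool_pos"],d["ft_force"])
# bystander change
for n,z in(("top",t),("side",s)):
    o=cv2.imread(f"pics/{n}0.png"); 
    for nm,(x0,y0,x1,y1) in {"top":{"thread":(163,230,202,294),"reel":(220,246,248,278),"sander":(180,315,240,363),"cup":(190,182,248,246)},"side":{"thread":(268,175,322,206),"reel":(292,197,316,230),"sander":(208,198,248,240),"cup":(316,152,368,220)}}[n].items():
        q=cv2.minMaxLoc(cv2.matchTemplate(z["image"][y0-6:y1+6,x0-6:x1+6],o[y0:y1,x0:x1],cv2.TM_CCOEFF_NORMED)); print(n,nm,q[3],round(q[1],2))
```

```text
23.3 [393.26217857 -47.22734645 222.59052955] [-0.23143147 -1.34238304 -0.43312993]
top thread (6, 6) 1.0
top reel (6, 6) 1.0
top sander (6, 6) 1.0
top cup (6, 6) 1.0
side thread (6, 6) 1.0
side reel (6, 6) 1.0
side sander (6, 6) 1.0
side cup (6, 6) 1.0
```

View pics/j7.png

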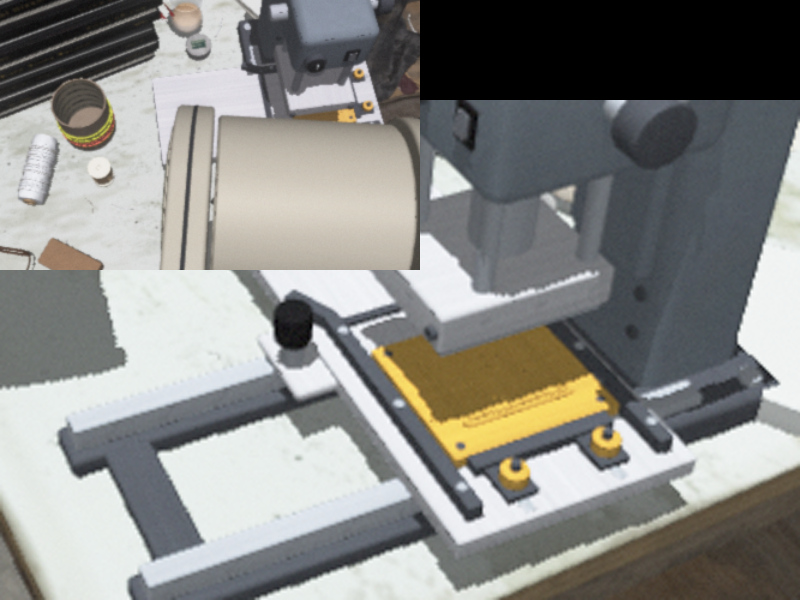

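The bed is home under the head. The plate lies flat between the guides with no deck visible between it and the gauge at (470–620,440). The bystanders have not moved. Handing in.

```bash
python3 -c "
from bench import r
print(r.hand_in())"
```

```text
the job is handed in; nothing more can be done
None
```

The plate is in the nest against the back gauge, the bed is pushed home under the head, and I handed the job in at about 23 s. No verdict is reported.

- **Loading the plate:** I pushed the plate over the lip with both fingertips. It bound once on the lip at about 19 N, before it was near the gauge. Backing off let it tip, and it then dropped flat into the nest.
- **Gauge:** I came up to it in small steps and stopped at about 8 N; the highest reading was 8.9 N, against the 10 N limit. Picture matching after the touch showed the gauge screws had not moved relative to the deck.
- **Bed:** I pushed it by the knob with shut fingers until it met the end stop at 24 N.
- **Last checks:** The final picture shows the plate flat between the guides with no gap to the gauge. Image matching shows all four bystanders exactly where they were.
- **Smaller points:**
  - The bed crept about 1 mm inward while the plate was being pushed.
  - The plate may have moved 1–2 mm sideways within the guide clearance during the slide home.
  - After the bed went home I checked the plate and gauge by eye only, not by measurement.

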